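# Refit the access cover on the control box and bolt it

## Robot

A 6-joint arm with a two-finger parallel gripper is mounted at the origin on a cart in front of the work surface, level with it; the furniture and walls round the work are solid. World frame = base frame: x ahead of the robot, y to its left, z up, the work surface at z = 0. Lengths are in m, angles in rad, forces in N, time in s.
With the tool pointing down it reaches from about 0.225 to 0.875 m from the base axis. Payload 3.4 kg.
Tool frame: the origin (TCP) lies between the finger pads; the fingertips stand 8 mm ahead of it and the grasp point (between the pads) lies 11 mm behind it; z points along the fingers, y is the line along which they close (so a half turn about z gives the same grasp; the last joint's range is limited). The gripper opens to 85 mm and grips with 20 to 120 N. Pads are 22 mm wide; open, the fingers measure 114 mm over their backs; the gripper's body (76 mm by 85 mm) begins 54 mm behind the grasp point. The pads swing forward as they close: fully open they stand 13 mm farther back than shut.
Start: joints at [1.02, 0.276, 1.505, -0, 1.361, -0.121], TCP at [0.24, 0.523, 0.239] pointing down, gripper open.
Joint ranges: [-2.89, 2.89], [-0.75, 2.08], [0.22, 2.7], [-1.18, 4.32], [0.11, 2.71], [-2.7, 2.7]. Speed limits (rad/s): [2.57, 2.57, 3.14, 3.14, 3.14, 3.14].

## Interface

Orientations are given as a unit quaternion [w, x, y, z].
In Python, from rig import manip gives the robot as it stands.
- The arm moves only by the tool move_arm, never from a script. Its argument "deltas" is a list that holds one entry, the list of rows, each a list of 5 numbers: the shift along the tool's x, y, z normalised to -1 to 1, where 1 is 80 cm, then the turn about the tool's z normalised to -1 to 1, where 1 is 120 degrees, then the closure, from -1 (fully open) to 1 (shut). In form: [[[tx, ty, tz, twist, grip], ...]]. A call has 1 to 12 rows; each row is the pose to reach, as a shift and turn from the pose commanded when the call began, along the tool's axes at that moment; what a row does not reach only later rows make up. A row lasts 1/10 s, in which the tool goes at most 50 mm and 8.59 degrees, less where a joint would pass 70% of its speed; a pose out of reach is approached as far as the arm can. A call with a number of a shift or a turn outside -1 to 1 is refused whole. A call with a gripper value outside its range is refused whole. The fingers move at their own pace and stop on an object; "squeeze" is the grip in N (left out, the last holds). Time passes only in rows, so rows that repeat a pose let the fingers close. It gives the time, the measured TCP pose, the force, the opening and the grip force at its end, in the units of the state.
- manip.get_state(): the state, without advancing time (a new reading comes with each control period).
- manip.get_image(name): name is "side" or "top" or "wrist"; returns the picture (384x512x3 uint8, red, green, blue); there is no depth.
- manip.camera_params(name): a dict with "fx", "fy", "cx", "cy" (pixels), "dist" ([k1, k2, p1, p2, k3] as OpenCV has them; the pictures are not rectified), "R" (3x3) and "t" (3): a world point X has camera coordinates R X + t; the wrist camera has in their place "tool_from_camera" (4x4, takes a point from camera to tool coordinates, whose origin is the TCP and whose axes are the flange's). Camera axes: x right, y down, z forward; pixel columns grow to the right and rows downward; lengths in m; the calibration is good to about 2 mm. A picture is of the moment at which its call begins: read the wrist's pose just before it. camera_params takes no time and is no camera call.
- manip.sign_off(): hands the job in; it is judged then, once.
The state is a dict: "clock": time; "qpos": joint angles; "qd": joint speeds; "effort": joint torques, N m; "position": TCP position; "ee_rot": TCP orientation; "contact_force": force on the tool from outside, world axes, zero at the start; "moment": the same for the moment, N m; "width": finger opening in m; "gripper_force": force on a finger pad.
Only numpy, scipy, OpenCV 4.12 (cv2) and the standard library are available. Lean on these libraries where they do the work, as an engineer would, in place of code of your own. Each camera call takes 0.05 s, during which the arm holds its last target. There are 200 camera calls.

## Task

Close the open white control box: pick up its blue cover by the handle, hold it tilted so that the pale metal lip goes in under the blue ledge of the box, then swing the other edge down until the cover lies flat and fully home in the opening. Then slide the red-knobbed bolt fully home over the edge of the cover and let go. Leave the tin, jar, screwdriver and hex keys beside it where they are.

Things in the scene. Friction and masses are not known exactly. Their poses are not given: they have to be found in the camera images.
- control_box: Open-topped white control box, fixed on the worktop, 169 mm long (its x) x 104 wide (its y), circuit board inside. Origin: on the worktop, z up; the -x end, with a blue ledge, faces roughly to the robot, the bolt is at the +x end. Opening 92 wide between side walls at y = -46 and +46 (tops 44 high, 52 beside the ledge's pocket); it ends at a wall at x = +59, 46 high.
- ledge_edge (a point): Lower inner edge of the blue ledge, mid-width, at (-48, 0, 50) mm in the box's frame; box axes. The ledge spans the width from x = -68 to -48, underside 50 and top 55 above the worktop. It roofs the pocket for the cover's lip: pocket floor 37 above the worktop, back wall at x = -61 mm.
- seat (a point): Where the cover's own origin lies when fully home, at (0, 0, 40) mm in the box's frame; box axes, which the cover's are then parallel to. The underside rests on two rails at this height (x = -47 to 59, |y| = 34 to 46 mm). The seated cover has 3 mm play along x and 4 mm along y, either way.
- cover_grip (a point): Centre of the black handle bar of the loose blue cover (0.13 to 0.25 kg), at (4, 0, 33) mm from the cover's origin on its underside. Axes: x from the lip to the opposite edge, y along the bar, z up out of the top; it starts lying flat on the worktop. Bar 64 long, 12 thick (x), 18 high, on posts at |y| = 24 to 32: grip it mid-length across its 12 mm. 73 mm above the worktop when home.
- cover_lip (a point): Middle of the end face of the cover's bare-metal lip, at (-58, 0, 2) mm from the cover's origin; same axes. Lip 4 thick (z = 0 to 4), 70 wide, x = -58 to -44; the blue plate behind it is 6 thick, 84 wide, x = -44 to +56 mm. A tilt of about 20 degrees, lip end down, takes the lip into the pocket easily.
- bolt (a joint): Travel of the bolt, m: 0 = fully open, 0.018 = fully home; it slides along the box's -x, towards the ledge, with about 2 N friction, and stays where left. It starts within 3 mm of open. Its steel tongue, 24 wide, lies 48 to 52 mm above the worktop, 2 above the seated cover, and overlaps it by 10 when home; pushed home early it would block the cover.
- bolt_knob (a point): On the axis of the bolt's upright red knob, 74 mm above the worktop, 8 below the knob's top. Knob 12 x 12 mm, standing on a foot 18 (x) x 16 (y) whose top is 57 above the worktop; low guides either side (|y| = 14 to 20) reach 53. With the bolt fully open this point is at x = +86, y = 0 in the box's frame. Box axes.
- tin: Bystander: round metal tin, 51 across, 26 high. Origin: centre of its underside.
- hex_keys: Bystander: orange holder of hex keys, 85 (x) x 33 x 28 high. Origin: centre of its underside.
- driver: Bystander: red-handled screwdriver lying along its x, 191 x 25 x 27. Origin: middle of its underside.
- jar: Bystander: small jar with red lid, 43 across, 51 high. Origin: centre of its underside.

How it is judged:
By the outcome, as a careful person would: the job done as asked, in the order asked, and still so for the second after the job is handed in, with the robot touching nothing.
It also fails if it takes over 51 s, if anything falls off the work surface, if the arm or the gripper's body presses on something with over 40 N, if the wrist force passes 120 N, or if a joint passes its speed limit or range.

## Working session

There is one attempt and no reset: what is moved stays moved. The work goes in short steps, Python scripts to look and compute and a tool call to move; the robot and the scene stay as the last step left them, time stands still between calls to the robot, and variables do not carry over. Pictures are saved under pics/ and viewed, at most 11 in all, crops included, and the job is handed in when it is done.

Besides the shell and the picture viewer there is one more tool, called after "Emit:" as name([rows], argument=value, ...), one row to a line, values as JSON. move_arm: Moves the arm, as the interface text tells. Scaled input: -1 to 1 covers 80 cm each way for a shift and 120 degrees each way for a turn. Its arguments: {"type":"object","properties":{"deltas":{"type":"array","items":{"type":"array","items":{"type":"array","items":{"type":"number","minimum":-1,"maximum":1}}}},"squeeze":{"type":"number"}},"required":["deltas"]}

```bash
mkdir -p pics
python3 - <<'E'
from rig import manip
import cv2, numpy as np
s=manip.get_state(); print({k:np.round(s[k],4).tolist() for k in ("clock","position","ee_rot","width","contact_force")})
a=[manip.get_image(n) for n in("top","side")]
for n,i in zip(("top","side"),a):
    cv2.imwrite(f"pics/{n}0.png",cv2.cvtColor(i,cv2.COLOR_RGB2BGR))
    p=manip.camera_params(n); print(n,{k:np.round(v,4).tolist() for k,v in p.items()})
p=manip.camera_params("wrist");print({k:np.round(v,4).tolist() for k,v in p.items()})
for n in("top","side"):
    i=cv2.imread(f"pics/{n}0.png");cv2.imwrite(f"pics/{n}0b.png",cv2.resize(i,(800,600),interpolation=cv2.INTER_CUBIC))
E
```

```text
{'clock': 0.0, 'position': [0.2393, 0.5223, 0.2384], 'ee_rot': [-0.0003, 0.2133, 0.977, -0.0009], 'width': 0.0853, 'contact_force': [0.1218, -0.316, 0.0352]}
top {'fx': 408.2717, 'fy': 408.2717, 'cx': 246.3821, 'cy': 190.1177, 'dist': [-0.0018, 0.0, 0.0, 0.0, 0.0], 'R': [[-0.017, -0.9998, 0.004], [-0.994, 0.0165, -0.1082], [0.1081, -0.0058, -0.9941]], 't': [-0.1453, 0.5257, 1.0145]}
side {'fx': 350.227, 'fy': 350.227, 'cx': 262.1234, 'cy': 187.1234, 'dist': [-0.0476, 0.0, 0.0, 0.0, 0.0], 'R': [[-0.999, -0.0454, -0.0013], [-0.0205, 0.4769, -0.8787], [0.0406, -0.8778, -0.4774]], 't': [0.5066, 0.1436, 0.935]}
{'fx': 298.9567, 'fy': 298.9567, 'cx': 244.7169, 'cy': 191.6019, 'dist': [0.0266, 0.0, 0.0, 0.0, 0.0], 'tool_from_camera': [[-0.0006, -0.9576, -0.2881, 0.0728], [1.0, -0.0008, 0.0005, 0.0011], [-0.0007, -0.2881, 0.9576, -0.1356], [0.0, 0.0, 0.0, 1.0]]}
```

View pics/top0b.png

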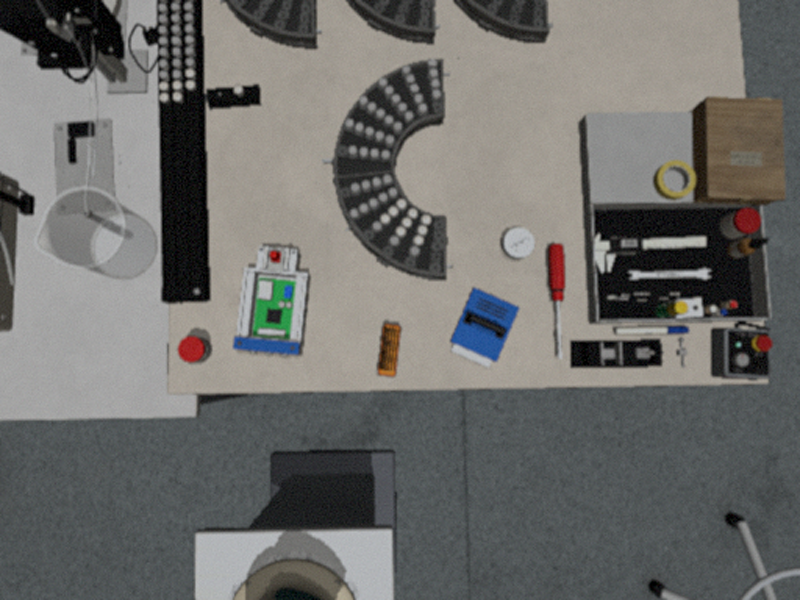

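View pics/side0b.png

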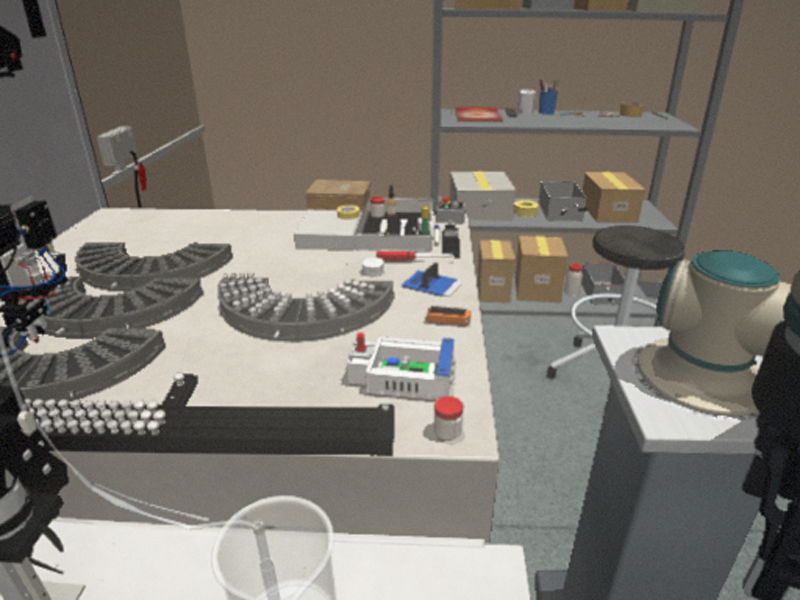

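```bash
cat > h.py <<'E'
from rig import manip
import cv2, numpy as np
from scipy.spatial.transform import Rotation as Rn
def st(): return manip.get_state()
def tool(s): return Rn.from_quat(np.roll(s["ee_rot"],-1)).as_matrix(), np.array(s["position"])
def shot(name,save=None):
    s=st(); im=manip.get_image(name)
    if save: cv2.imwrite(f"pics/{save}.png",cv2.cvtColor(im,cv2.COLOR_RGB2BGR))
    p=manip.camera_params(name); K=np.array([[p["fx"],0,p["cx"]],[0,p["fy"],p["cy"]],[0,0,1]]);d=np.array(p["dist"])
    if name=="wrist":
        R,t=tool(s); T=np.array(p["tool_from_camera"]); Rc=R@T[:3,:3]; C=R@T[:3,3]+t
    else:
        Rc=np.array(p["R"]).T; C=-Rc@np.array(p["t"])
    return im,(K,d,Rc,C)
def ray(cam,uv,z):
    K,d,Rc,C=cam
    u=cv2.undistortPoints(np.float64(uv).reshape(-1,1,2),K,d).reshape(-1,2)
    v=np.c_[u,np.ones(len(u))]@Rc.T
    return C+v*((z-C[2])/v[:,2])[:,None]
def proj(cam,X):
    K,d,Rc,C=cam
    return cv2.projectPoints((np.float64(X).reshape(-1,3)-C)@Rc,np.zeros(3),np.zeros(3),K,d)[0].reshape(-1,2)
def mask(im,c,roi=None):
    h,s,v=[x.astype(int) for x in cv2.split(cv2.cvtColor(im,cv2.COLOR_RGB2HSV))]
    m={"blue":(h>98)&(h<125)&(s>120)&(v>60),"red":((h<8)|(h>172))&(s>140)&(v>70),"black":(v<45),"orange":(h>8)&(h<22)&(s>150)&(v>80)}[c].astype(np.uint8)
    if roi:
        k=np.zeros_like(m);k[roi[1]:roi[3],roi[0]:roi[2]]=1;m*=k
    return m
def blobs(m,amin=20):
    cs=cv2.findContours(m,cv2.RETR_EXTERNAL,cv2.CHAIN_APPROX_NONE)[0]
    return sorted([c for c in cs if cv2.contourArea(c)>amin],key=cv2.contourArea,reverse=True)
E
python3 - <<'E'
from h import *
np.set_printoptions(precision=4,suppress=True)
im,cam=shot("top")
def show(c,roi,z,n=1):
    for b in blobs(mask(im,c,roi),8)[:n]:
        q=cv2.boxPoints(cv2.minAreaRect(b)); M=cv2.moments(b)
        print(c,cv2.contourArea(b),"cen",ray(cam,[[M['m10']/M['m00'],M['m01']/M['m00']]],z)[0,:2],"box",ray(cam,q,z)[:,:2].tolist())
show("blue",(280,180,340,240),.006)
show("black",(280,180,340,240),.042)
show("blue",(145,205,200,235),.055)
show("red",(165,150,190,175),.082)
show("red",(105,210,140,240),.051)
show("orange",(235,200,265,245),.028)
R,t=tool(st());print(R,t)
E
```

```text
blue 1094.0 cen [ 0.4781 -0.3185] box [[0.4516957081722581, -0.2609107113967599], [0.5393115049483515, -0.30208787372328416], [0.504764630745589, -0.3766259932882886], [0.41772660301124287, -0.3348971713912509]]
black 89.5 cen [ 0.4769 -0.3135] box [[0.48186066988026743, -0.28026949610034146], [0.49606404334749654, -0.2868289124180324], [0.46939040953107214, -0.3457844248182605], [0.4552623473110103, -0.3391508625327353]]
blue 253.0 cen [0.4475 0.0353] box [[0.44330173827668207, 0.08644125528742994], [0.4617296175146954, 0.0849185240688225], [0.4507925325989424, -0.016648591221926856], [0.4323982976493725, -0.01492621709013009]]
red 23.0 cen [0.5853 0.0178] box [[0.5919119534541075, 0.024080694846676798], [0.5917122118021105, 0.011880086936303214], [0.5768803359675571, 0.011863717971662996], [0.5770803697888782, 0.024044660347683905]]
red 194.5 cen [0.4443 0.1549] box [[0.43506553176900536, 0.18090647473480614], [0.4704055400413913, 0.1637053459462915], [0.4524634159763024, 0.12874507241503497], [0.4172536423205732, 0.14605019778467082]]
orange 182.0 cen [ 0.4363 -0.162 ] box [[0.399849097579305, -0.1398035087894255], [0.48026230105181456, -0.15121698894112978], [0.4765270597173001, -0.1774739334941425], [0.39616443303020077, -0.16584254501870527]]
[[-0.9091  0.4167 -0.0007]
 [ 0.4167  0.9091 -0.0011]
 [ 0.0002 -0.0013 -1.    ]] [0.2394 0.5224 0.2386]
```

Emit:
move_arm([
  [[-0.707,-0.828,0,0,-1],[-0.707,-0.828,0,0,-1],[-0.707,-0.828,0,0,-1],[-0.707,-0.828,0,0,-1],[-0.707,-0.828,0,0,-1],[-0.707,-0.828,0,0,-1],[-0.707,-0.828,0,0,-1],[-0.707,-0.828,0,0,-1],[-0.707,-0.828,0,0,-1],[-0.707,-0.828,0,0,-1],[-0.707,-0.828,0,0,-1],[-0.707,-0.828,0,0,-1]],
], squeeze=25)

```text
clock: 1.35
position: [0.4036, -0.0564, 0.2394]
ee_rot: [0.0, 0.214, 0.977, 0.0]
contact_force: [0.9, 1.2, -0.1]
width: 0.0854
gripper_force: 0.0
```

Emit:
move_arm([
  [[-0.219,-0.256,0,0,-1],[-0.219,-0.256,0,0,-1],[-0.219,-0.256,0,0,-1],[-0.219,-0.256,0,0,-1],[-0.219,-0.256,0,0,-1],[-0.219,-0.256,0,0,-1],[-0.219,-0.256,0,0,-1],[-0.219,-0.256,0,0,-1]],
])

```text
clock: 2.15
position: [0.4771, -0.313, 0.2385]
ee_rot: [-0.001, 0.214, 0.977, 0.001]
contact_force: [0.0, -0.4, 0.5]
width: 0.0855
gripper_force: 0.0
```

Run:
```python
from h import *
np.set_printoptions(precision=4,suppress=True)
im,cam=shot("wrist","w1"); print(st()["position"])
for c,z in(("blue",.006),("black",.042)):
  for b in blobs(mask(im,c),150)[:3]:
    q=cv2.boxPoints(cv2.minAreaRect(b));print(c,cv2.contourArea(b),q.round(0).tolist(),ray(cam,q,z)[:,:2].tolist())
```

```text
[ 0.477  -0.3123  0.2389]
blue 5020.0 [[205.0, 203.0], [206.0, 125.0], [274.0, 126.0], [273.0, 204.0]] [[0.5039300905372356, -0.38067157128760354], [0.4162466540671226, -0.33453240564440784], [0.45159928502103586, -0.26061640111029233], [0.5422679751207756, -0.30092561273220747]]
blue 180.0 [[3.0, 256.0], [26.0, 245.0], [30.0, 254.0], [7.0, 264.0]] [[0.45760000944793494, -0.6601456026299656], [0.4574161895907551, -0.6241738292627228], [0.46980056120781466, -0.6270365532918412], [0.47007785122676776, -0.663354684746282]]
black 42347.5 [[-0.0, 202.0], [511.0, 202.0], [511.0, 383.0], [0.0, 383.0]] [[0.3955169633655401, -0.5835968269025517], [0.6415204304505933, -0.0496858259852537], [0.9077903947817375, -0.10332669376580494], [0.6113875061356084, -0.7460109863194584]]
black 3336.0 [[1.0, 210.0], [114.0, 157.0], [130.0, 190.0], [17.0, 244.0]] [[0.40393760106519244, -0.5890389955858295], [0.4040275150861563, -0.43786365115862913], [0.4450866470598317, -0.44215606157420884], [0.44673480885860073, -0.599011742786026]]
black 647.5 [[212.0, 158.0], [268.0, 158.0], [268.0, 174.0], [212.0, 174.0]] [[0.4508694463658238, -0.33967091027800345], [0.47713294257199745, -0.2826165321679713], [0.49402817840941504, -0.2899298397101489], [0.4673370073927445, -0.3478888086970051]]
```

View pics/w1.png

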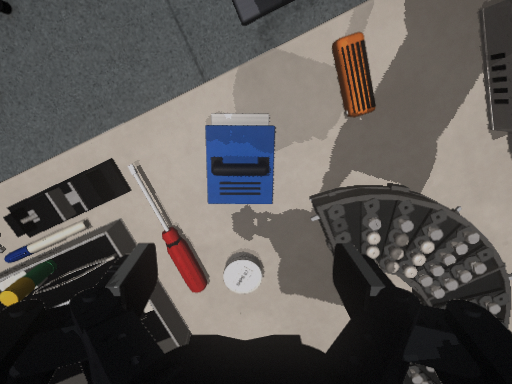

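Emit:
move_arm([
  [[0,-0.005,0.06,0,-1],[0,-0.005,0.12,0,-1],[0,-0.005,0.18,0,-1],[0,-0.005,0.235,0,-1],[0,-0.005,0.26,0,-1],[0,-0.005,0.277,0,-1],[0,-0.005,0.277,0,-1],[0,-0.005,0.277,0,0.2],[0,-0.005,0.277,0,0.2],[0,-0.005,0.277,0,0.2],[0,-0.005,0.277,0,0.2],[0,-0.005,0.277,0,0.2]],
], squeeze=25)

```text
clock: 3.4
position: [0.4768, -0.3175, 0.0194]
ee_rot: [0.001, 0.213, 0.977, -0.0]
contact_force: [0.9, 1.1, 6.2]
width: 0.0632
gripper_force: 29.5
```

Emit:
move_arm([
  [[0,0,-0.02,0,0.2],[0,0,-0.06,0,0.2],[0,0,-0.12,0,0.2],[0.01,0.05,-0.17,-0.03,0.2],[0.02,0.1,-0.21,-0.06,0.2],[0.03,0.15,-0.225,-0.1,0.2],[0.043,0.2,-0.225,-0.13,0.2],[0.043,0.252,-0.225,-0.1525,0.2],[0.043,0.252,-0.225,-0.1525,0.2],[0.043,0.252,-0.225,-0.1525,0.2],[0.043,0.252,-0.225,-0.1525,0.2]],
], squeeze=25)

```text
clock: 4.5
position: [0.5281, -0.1203, 0.1975]
ee_rot: [-0.0, 0.055, 0.998, -0.0]
contact_force: [0.4, -0.5, -1.9]
width: 0.0635
gripper_force: 29.2
```

Run:
```python
from h import *
np.set_printoptions(precision=4,suppress=True)
im,cam=shot("wrist","w2"); s=st();print(s["position"],s["width"],s["gripper_force"],s["contact_force"]);print(tool(s)[0])
for c,z,n in(("blue",.055,3),("red",.082,2)):
  for b in blobs(mask(im,c),30)[:n]:
    q=cv2.boxPoints(cv2.minAreaRect(b));print(c,cv2.contourArea(b),q.round(0).tolist(),ray(cam,q,z)[:,:2].tolist())
```

```text
[ 0.5281 -0.1206  0.1975] 0.06341886336309506 29.185899049043655 [-0.2333 -0.7486 -2.3705]
[[-0.9938  0.1115 -0.0007]
 [ 0.1115  0.9938 -0.0002]
 [ 0.0007 -0.0003 -1.    ]]
blue 13403.5 [[162.0, 155.0], [327.0, 154.0], [328.0, 250.0], [163.0, 251.0]] [[0.4951601493070087, -0.19353131936523416], [0.5113112479279304, -0.04020940986515867], [0.6107539032083904, -0.04287616225016119], [0.593079687770487, -0.21173436959077438]]
blue 3952.5 [[174.0, 288.0], [317.0, 288.0], [317.0, 321.0], [174.0, 321.0]] [[0.6378864834694707, -0.20786145803525413], [0.6549379252247589, -0.05576358143953386], [0.6969657846060417, -0.057725359811799326], [0.67931360582485, -0.21519740090344616]]
blue 2801.5 [[353.0, 58.0], [479.0, 58.0], [479.0, 82.0], [353.0, 82.0]] [[0.4317098718152246, -0.015977535967241968], [0.4446447210549426, 0.08822947197109558], [0.4639094387762768, 0.09058300979423752], [0.4508793805646352, -0.015989296307288722]]
red 111.0 [[399.0, 229.0], [411.0, 229.0], [411.0, 240.0], [399.0, 240.0]] [[0.5818468387579966, 0.014966019165603958], [0.5829969714169652, 0.02558346217774786], [0.5940025047615677, 0.026045478081128212], [0.592852072383849, 0.015309114759629913]]
red 81.0 [[383.0, 217.0], [400.0, 217.0], [400.0, 232.0], [383.0, 232.0]] [[0.5685721807739723, 0.0005509948825471456], [0.5702095132043556, 0.015464920455965411], [0.5849204462664636, 0.015948618788183364], [0.5832799554362191, 0.0008069465692835676]]
```

View pics/w2.png

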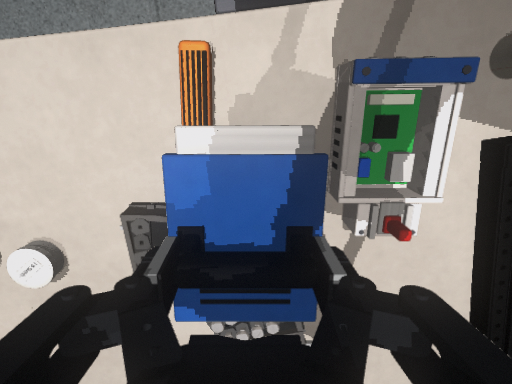

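Emit:
move_arm([
  [[0.04,0.045,0,0.0025,0.2],[0.09,0.09,0,0.0025,0.2],[0.13,0.14,0,0.0025,0.2],[0.1785,0.1825,0.02,0.0025,0.2],[0.1785,0.1825,0.06,0.0025,0.2],[0.1785,0.1825,0.1,0.0025,0.2],[0.1785,0.1825,0.13,0.0025,0.2],[0.1785,0.1825,0.14,0.0025,0.2],[0.1785,0.1825,0.14,0.0025,0.2]],
])

```text
clock: 5.45
position: [0.4023, 0.0405, 0.085]
ee_rot: [-0.001, 0.059, 0.998, -0.0]
contact_force: [0.1, -0.5, -2.4]
width: 0.0631
gripper_force: 29.4
```

Run:
```python
from h import *
im,cam=shot("side","s1"); c=im[210:300,240:330]
cv2.imwrite("pics/s1c.png",cv2.cvtColor(cv2.resize(c,(630,600),interpolation=cv2.INTER_CUBIC),cv2.COLOR_RGB2BGR))
```

```text
(no output)
```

View pics/s1c.png

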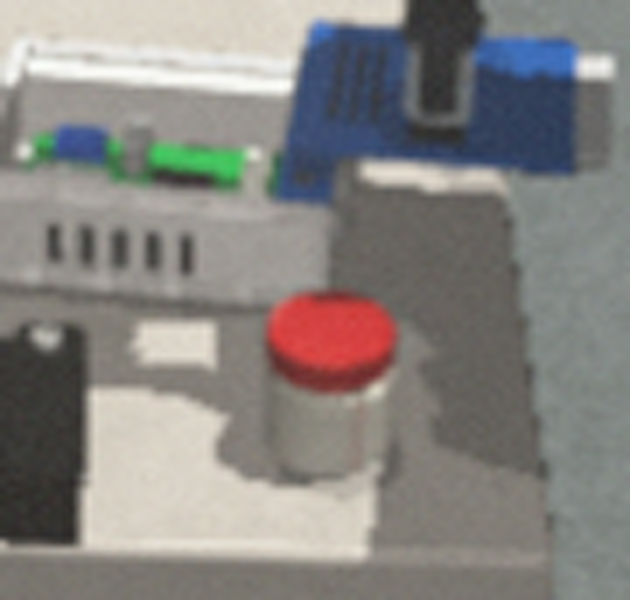

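Emit:
move_arm([
  [[0,0,0.006,0,0.2],[0,0,0.01,0,0.2],[0,0,0.013,0,0.2],[0,0,0.016,0,0.2],[0,0,0.019,0,0.2],[0,0,0.022,0,0.2],[0,0,0.0245,0,0.2],[0,0,0.0245,0,0.2]],
])

```text
clock: 6.3
position: [0.3992, 0.0416, 0.0664]
ee_rot: [-0.003, 0.058, 0.998, 0.0]
contact_force: [-8.2, 0.7, 9.8]
width: 0.0633
gripper_force: 32.3
```

Run:
```python
from h import *
im,cam=shot("wrist","w3"); s=st();print(s["position"],s["width"],s["gripper_force"],s["contact_force"])
```

```text
[0.39925553 0.04164658 0.06637522] 0.06348013133981624 32.277657240629196 [-8.97157304  1.33735073 10.01949087]
```

View pics/w3.png

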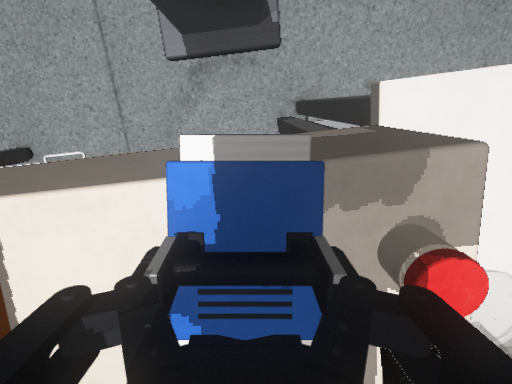

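Emit:
move_arm([
  [[0,0,-0.03,0,0.2],[0,0,-0.074,0,0.2],[-0.03,0,-0.074,0,0.2],[-0.08,0,-0.074,0,0.2],[-0.12,0,-0.074,0,0.2],[-0.141,0,-0.074,0,0.2],[-0.141,0,-0.074,0,0.2],[-0.141,0,-0.074,0,0.2]],
])

```text
clock: 7.15
position: [0.5137, 0.0284, 0.1248]
ee_rot: [-0.001, 0.058, 0.998, 0.0]
contact_force: [-1.5, -0.1, -2.1]
width: 0.0631
gripper_force: 30.9
```

Run:
```python
from h import *
from scipy.optimize import least_squares
im,cam=shot("wrist","w4"); s=st();R,t=tool(s);print(s["position"],s["width"])
b=mask(im,"blue")
cols=range(225,265,5)
print([ (np.nonzero(b[:,c])[0].min(), np.nonzero(b[:,c])[0].max()) for c in cols])
g=cv2.cvtColor(im,cv2.COLOR_RGB2GRAY)
for c in(215,245,275): print(c,g[110:165:1,c].tolist())
for r in (175,185,200,318,325): n=np.nonzero(b[r])[0]; print(r,n.min() if len(n) else 0,n.max() if len(n) else 0)
d=np.array([s["position"][0]-.505,s["position"][1]-.0297]);e=np.array([.9932,-.1167]);print("box",d@e,d@[.1167,.9932])
# second look at the ledge
for q in blobs(b,200)[:4]: print(cv2.boundingRect(q),cv2.contourArea(q))
cv2.imwrite("pics/w4.png",cv2.cvtColor(im,cv2.COLOR_RGB2BGR))
```

```text
[0.51312051 0.02847365 0.1247814 ] 0.06333163511650965
[(np.int64(96), np.int64(336)), (np.int64(96), np.int64(337)), (np.int64(96), np.int64(338)), (np.int64(96), np.int64(338)), (np.int64(96), np.int64(338)), (np.int64(96), np.int64(338)), (np.int64(96), np.int64(338)), (np.int64(96), np.int64(337))]
215 [125, 125, 125, 124, 127, 127, 125, 124, 122, 122, 106, 107, 106, 105, 107, 98, 79, 127, 88, 90, 90, 91, 92, 90, 211, 236, 247, 248, 248, 248, 248, 248, 247, 246, 247, 247, 248, 248, 248, 247, 247, 157, 140, 138, 139, 137, 138, 138, 141, 142, 98, 68, 68, 68, 69]
245 [60, 61, 61, 62, 61, 62, 61, 62, 60, 62, 62, 99, 98, 99, 101, 86, 65, 124, 90, 83, 82, 84, 83, 91, 119, 128, 139, 141, 139, 138, 136, 134, 131, 133, 135, 135, 135, 137, 138, 136, 136, 134, 132, 133, 132, 131, 132, 132, 134, 136, 91, 61, 60, 59, 60]
275 [56, 57, 57, 55, 54, 55, 55, 54, 54, 56, 55, 56, 57, 56, 55, 47, 64, 102, 80, 79, 78, 78, 78, 76, 113, 125, 136, 136, 135, 133, 133, 130, 128, 127, 131, 130, 133, 132, 135, 134, 129, 129, 126, 128, 126, 126, 128, 130, 134, 134, 87, 54, 50, 55, 54]
175 166 323
185 167 323
200 167 322
318 171 319
325 172 318
box 0.008208408074098825 -0.00027035142289203405
(166, 161, 158, 91) 12576.0
(170, 286, 151, 53) 7155.0
(165, 95, 157, 32) 4553.0
```

View pics/w4.png

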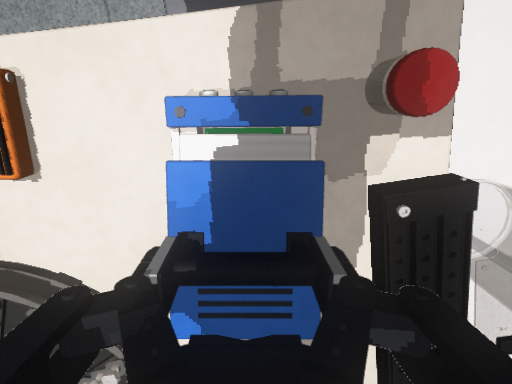

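Run:
```python
from h import *
from scipy.optimize import least_squares
s=st();R,t=tool(s); p=manip.camera_params("wrist");T=np.array(p["tool_from_camera"])
C=T[:3,3]
def row(P): # P tool x,z
    v=T[:3,:3].T@(np.array([P[0],0,P[1]])-[C[0],0,C[2]]); return p["cy"]+p["fy"]*v[1]/v[2],v[2]
F=[(-.062,-.029,134,None),(-.048,-.027,160.5,158/.084),(.052,-.027,338.5,None)]
def pts(q):
    c,sn=np.cos(q[2]),np.sin(q[2])
    return [(q[0]-(x*c-z*sn), q[1]-(z*c+x*sn)) for x,z,_,_ in F]
def f(q):
    r=[]
    for P,k in zip(pts(q),F):
        v,d=row(P); r.append(v-k[2])
        if k[3]: r.append((p["fx"]*.084/d-158)*.5)
    return r
o=least_squares(f,[0,-.012,.25]);q=o.x;print("bar x,z in tool",q[:2],"tilt deg",np.degrees(q[2]),o.fun)
# ledge in tool frame: rows 95.5,127 at world z=.055
for v in(95.5,127):
    m=(v-p["cy"])/p["fy"]; d=T[:3,:3]@[0,m,1]; zt=t[2]-.055; print("ledge tool x",C[0]+d[0]*(zt-C[2])/d[2])
# lateral
z=.055
K=None
for u,n,dep in((165,'ledge',None),(322.5,'ledge',None)):
    pass
print("y: ledge",((165+322.5)/2-p["cx"])/p["fx"]*row((.06,t[2]-.055))[1]+C[1],"plate",((166+324)/2-p["cx"])/p["fx"]*row(pts(q)[1])[1]+C[1])
```

```text
bar x,z in tool [ 0.00061157 -0.01438574] tilt deg 11.055542743621878 [ 0.06713343 -0.06310665  0.03081903 -0.00401001]
ledge tool x 0.07630553854183568
ledge tool x 0.05610188471039222
y: ledge 0.00021134151306188126 plate 0.0010094612508344538
```

Emit:
move_arm([
  [[-0.0044,-0.001,0.02,0,0.2],[-0.0044,-0.001,0.04,0,0.2],[-0.0044,-0.001,0.055,0,0.2],[-0.0044,-0.001,0.063,0,0.2],[-0.0044,-0.001,0.067,0,0.2],[-0.0044,-0.001,0.067,0,0.2],[-0.0044,-0.001,0.067,0,0.2]],
])

```text
clock: 7.9
position: [0.5186, 0.027, 0.0722]
ee_rot: [0.001, 0.058, 0.998, 0.0]
contact_force: [0.6, 0.7, -2.6]
width: 0.0631
gripper_force: 30.9
```

Emit:
move_arm([
  [[0.004,0,0,0,0.2],[0.008,0,0,0,0.2],[0.012,0,0,0,0.2],[0.015,0,0,0,0.2],[0.0175,0,0,0,0.2],[0.0175,0,0,0,0.2],[0.0175,0,0,0,0.2]],
])

```text
clock: 8.6
position: [0.5045, 0.0286, 0.0718]
ee_rot: [0.0, 0.058, 0.998, 0.0]
contact_force: [0.5, 0.0, -1.6]
width: 0.0636
gripper_force: 30.9
```

Run:
```python
from h import *
im,cam=shot("wrist","w5"); s=st();print(s["position"],s["contact_force"])
b=mask(im,"blue");g=cv2.cvtColor(im,cv2.COLOR_RGB2GRAY)
for c in(215,275): print(c,g[90:175:1,c].tolist(), [(x,y) for x,y in zip(*[np.nonzero(np.diff(b[:,c].astype(int)))[0]]*2)])
n=np.nonzero(b[112])[0];print(n.min(),n.max())
```

```text
[0.50453324 0.02863192 0.07176448] [-0.08323042  0.1534164  -1.89915037]
215 [232, 232, 232, 232, 232, 233, 232, 232, 230, 210, 208, 210, 209, 210, 210, 210, 208, 210, 210, 207, 177, 146, 103, 62, 70, 73, 77, 77, 76, 75, 74, 75, 74, 64, 59, 60, 58, 57, 59, 58, 57, 59, 57, 59, 58, 55, 57, 65, 65, 64, 64, 63, 64, 63, 92, 95, 93, 95, 92, 92, 93, 82, 72, 98, 230, 240, 241, 242, 243, 244, 171, 95, 94, 104, 105, 104, 105, 105, 105, 102, 102, 102, 102, 103, 103] [(np.int64(112), np.int64(112)), (np.int64(152), np.int64(152)), (np.int64(160), np.int64(160)), (np.int64(251), np.int64(251)), (np.int64(285), np.int64(285)), (np.int64(288), np.int64(288)), (np.int64(293), np.int64(293)), (np.int64(300), np.int64(300)), (np.int64(305), np.int64(305)), (np.int64(312), np.int64(312)), (np.int64(317), np.int64(317)), (np.int64(334), np.int64(334))]
275 [113, 113, 112, 113, 112, 112, 113, 114, 112, 113, 112, 112, 112, 111, 110, 111, 110, 112, 110, 113, 108, 97, 68, 53, 53, 53, 54, 54, 53, 51, 53, 51, 52, 53, 51, 51, 52, 49, 53, 50, 51, 51, 51, 51, 49, 49, 50, 51, 48, 49, 49, 48, 48, 50, 46, 49, 49, 48, 50, 49, 48, 42, 53, 119, 123, 122, 124, 127, 127, 128, 82, 48, 46, 49, 49, 50, 48, 49, 50, 49, 49, 48, 47, 50, 49] [(np.int64(112), np.int64(112)), (np.int64(152), np.int64(152)), (np.int64(160), np.int64(160)), (np.int64(251), np.int64(251)), (np.int64(285), np.int64(285)), (np.int64(288), np.int64(288)), (np.int64(293), np.int64(293)), (np.int64(300), np.int64(300)), (np.int64(305), np.int64(305)), (np.int64(312), np.int64(312)), (np.int64(317), np.int64(317)), (np.int64(334), np.int64(334))]
280 347
```

Emit:
move_arm([
  [[0.0015,0,0.003,0,0.2],[0.0012,0,0.005,0,0.2],[0,0,0.0075,0,0.2],[-0.0015,0,0.01,0,0.2],[-0.003,0,0.0125,0,0.2],[-0.0045,0,0.015,0,0.2],[-0.0056,0,0.0175,0,0.2],[-0.0056,0,0.019,0,0.2],[-0.0056,0,0.019,0,0.2]],
])

```text
clock: 9.55
position: [0.5106, 0.0279, 0.0574]
ee_rot: [0.002, 0.058, 0.998, -0.0]
contact_force: [0.8, 0.2, 6.6]
width: 0.0636
gripper_force: 32.5
```

Run:
```python
from h import *
im,cam=shot("wrist","w6"); s=st();print(s["position"],s["contact_force"])
im2,_=shot("side","s6")
c=cv2.resize(im2[205:270,210:300],(800,578),interpolation=cv2.INTER_CUBIC)
cv2.imwrite("pics/s6c.png",cv2.cvtColor(c,cv2.COLOR_RGB2BGR))
b=mask(im,"blue");print(np.nonzero(np.diff(b[:,245].astype(int)))[0],np.nonzero(np.diff(b[:,275].astype(int)))[0])
```

```text
[0.51062633 0.0279438  0.05737502] [-0.05719323 -0.0321835   6.01472746]
[ 99 144 151 249 292 298 302 320] [ 98 143 151 249 292 298 302 320]
```

View pics/s6c.png

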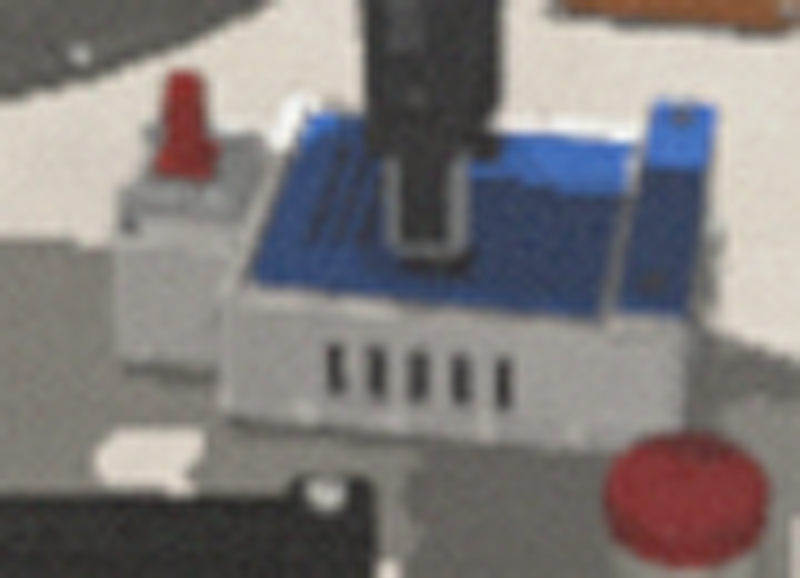

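Emit:
move_arm([
  [[0,0,-0.002,0,-1],[0,0,-0.002,0,-1],[0,0,-0.002,0,-1],[0,0,-0.04,0,-1],[0,0,-0.08,0,0.5],[0,0,-0.08,0,1],[0,0,-0.08,0,1],[0,0,-0.08,0,1],[0,0,-0.08,0,1]],
])

```text
clock: 10.55
position: [0.5078, 0.0282, 0.1192]
ee_rot: [-0.001, 0.058, 0.998, 0.0]
contact_force: [-0.3, -0.2, 0.7]
width: 0.0125
gripper_force: 0.0
```

Run:
```python
from h import *
im,cam=shot("wrist","w7"); s=st();print(s["position"],s["width"],s["contact_force"])
cv2.imwrite("pics/w7.png",cv2.cvtColor(im,cv2.COLOR_RGB2BGR))
b=mask(im,"blue");print([np.nonzero(np.diff(b[:,c].astype(int)))[0].tolist() for c in(215,245,275)])
for c in blobs(mask(im,"red"),40)[:3]: print(cv2.boundingRect(c))
```

```text
[0.50793867 0.0281833  0.11931899] 0.0046735550525093105 [-0.26399334  0.01363757 -0.60158412]
[[105, 136, 141, 209, 232, 234, 238, 239], [105, 135, 141, 209, 232, 234, 238, 243, 246, 251, 254, 268], [104, 135, 141, 195, 232, 234, 238, 239]]
(397, 56, 67, 70)
(239, 323, 16, 16)
(237, 297, 19, 22)
```

View pics/w7.png

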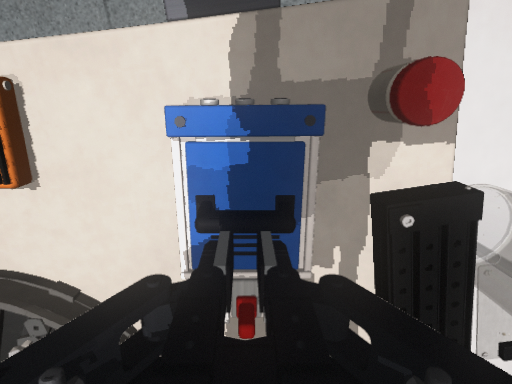

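Emit:
move_arm([
  [[0,0,0.015,0,1],[0,0,0.028,0,1],[0,0,0.034,0,1],[0,0,0.038,0,1],[0,0,0.0415,0,1],[0,0,0.0425,0,1]],
])

```text
clock: 11.2
position: [0.5078, 0.0282, 0.0898]
ee_rot: [-0.001, 0.058, 0.998, -0.0]
contact_force: [-10.3, 1.2, 34.2]
width: -0.0002
gripper_force: 17.1
```

Emit:
move_arm([
  [[0,0,-0.03,0,1],[0,0,-0.06,0,1],[-0.05,0.0025,-0.06,0,1],[-0.1,0.0025,-0.06,0,1],[-0.133,0.0025,-0.06,0,1],[-0.133,0.0025,-0.06,0,1],[-0.133,0.0025,-0.03,0,1],[-0.133,0.0025,0,0,1],[-0.133,0.0025,0.018,0,1],[-0.133,0.0025,0.018,0,1],[-0.133,0.0025,0.018,0,1]],
])

```text
clock: 12.3
position: [0.6141, 0.0179, 0.0721]
ee_rot: [-0.0, 0.058, 0.998, 0.0]
contact_force: [0.1, 0.4, 0.2]
width: 0.0004
gripper_force: 0.0
```

Run:
```python
from h import *
s=st();d=np.array(s["position"])[:2]-[.505,.0297];print(s["position"],"box",d@[.9932,-.1167],d@[.1167,.9932])
im,cam=shot("wrist","w8")
b=mask(im,"blue",(170,0,330,384)); print([np.nonzero(np.diff(b[:,c].astype(int)))[0].tolist() for c in(215,245,275)])
for c in blobs(mask(im,"red"),40)[:3]: print(cv2.boundingRect(c))
cv2.imwrite("pics/w8.png",cv2.cvtColor(im,cv2.COLOR_RGB2BGR))
```

```text
[0.61413301 0.01793422 0.07205702] box 0.10976397274464167 0.0010500518654871132
[[34, 79, 85, 94, 100, 108, 114, 139], [34, 79, 86, 94, 100, 108, 114, 138], [34, 79, 86, 94, 100, 108, 115, 138]]
(229, 178, 29, 45)
```

View pics/w8.png

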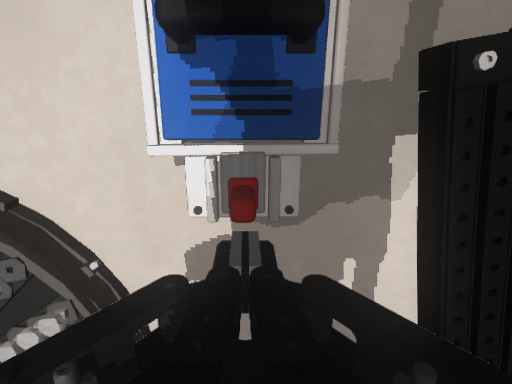

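Emit:
move_arm([
  [[0.006,0,0,0,1],[0.011,0,0,0,1],[0.015,0,0,0,1],[0.019,0,0,0,1],[0.023,0,0,0,1],[0.026,0,0,0,1],[0.028,0,0,0,1],[0.03,0,0,0,1],[0.03,0,0,0,1]],
])

```text
clock: 13.25
position: [0.5906, 0.0206, 0.0721]
ee_rot: [-0.0, 0.058, 0.998, 0.0]
contact_force: [1.1, -0.8, 1.4]
width: 0.0
gripper_force: 0.8
```

Emit:
move_arm([
  [[0.0015,0,0,0,1],[0.003,0,0,0,1],[0.004,0,0,0,1],[0.005,0,0,0,1],[0.005,0,0,0,1]],
])

```text
clock: 13.75
position: [0.5888, 0.0208, 0.0722]
ee_rot: [0.002, 0.058, 0.998, -0.0]
contact_force: [6.3, -0.2, -0.4]
width: -0.0
gripper_force: 3.0
```

Force is rising against a stop; push slightly more to confirm.

Emit:
move_arm([
  [[0.002,0,0,0,1],[0.004,0,0,0,1],[0.005,0,0,0,1],[0.005,0,0,0,1]],
])

```text
clock: 14.15
position: [0.5886, 0.0208, 0.0724]
ee_rot: [0.006, 0.058, 0.998, -0.0]
contact_force: [12.2, -2.7, -7.5]
width: 0.0001
gripper_force: 6.2
```

Emit:
move_arm([
  [[-0.02,0,0,0,1],[-0.04,0,0,0,1],[-0.04,0,0,0,1],[-0.04,0,-0.05,0,1],[-0.04,0,-0.11,0,1],[-0.04,0,-0.15,0,1],[-0.04,0,-0.15,0,1]],
])

```text
clock: 14.85
position: [0.6158, 0.018, 0.1971]
ee_rot: [0.004, 0.058, 0.998, 0.0]
contact_force: [0.7, 0.5, 0.5]
width: -0.0003
gripper_force: 0.0
```

Run:
```python
from h import *
s=st();print(s["position"],s["contact_force"])
im,cam=shot("wrist","w9")
e=np.array([.9932,-.1167]);f=np.array([.1167,.9932])
def bx(uv,z): 
    d=ray(cam,uv,z)[:,:2]-[.505,.0297]; return (np.c_[d@e,d@f]*1000).round(1).tolist()
for c in blobs(mask(im,"red",(200,0,300,384)),30)[:2]:
    x,y,w,h=cv2.boundingRect(c);print("red",x,y,w,h,"top far edge/near",bx([[x+w/2,y+h],[x+w/2,y]],.082))
b=mask(im,"blue",(150,0,340,384))
for c in blobs(b,100)[:4]:
    q=cv2.boxPoints(cv2.minAreaRect(c));print(q.round().tolist(),bx(q,.046),bx(q,.055))
c=cv2.resize(im[30:300,130:360],(690,600*1),interpolation=cv2.INTER_CUBIC);cv2.imwrite("pics/w9c.png",cv2.cvtColor(c,cv2.COLOR_RGB2BGR))
```

```text
[0.6158021  0.01799342 0.19711661] [0.66517774 0.45553572 0.48590024]
red 235 124 17 20 top far edge/near [[73.7, 1.3], [57.4, 1.3]]
[[192.0, 0.0], [291.0, 0.0], [291.0, 119.0], [192.0, 119.0]] [[-39.7, -41.4], [-39.8, 40.6], [55.7, 45.4], [55.7, -46.7]] [[-37.3, -40.1], [-37.4, 39.4], [55.1, 44.0], [55.2, -45.2]]
```

View pics/w9c.png

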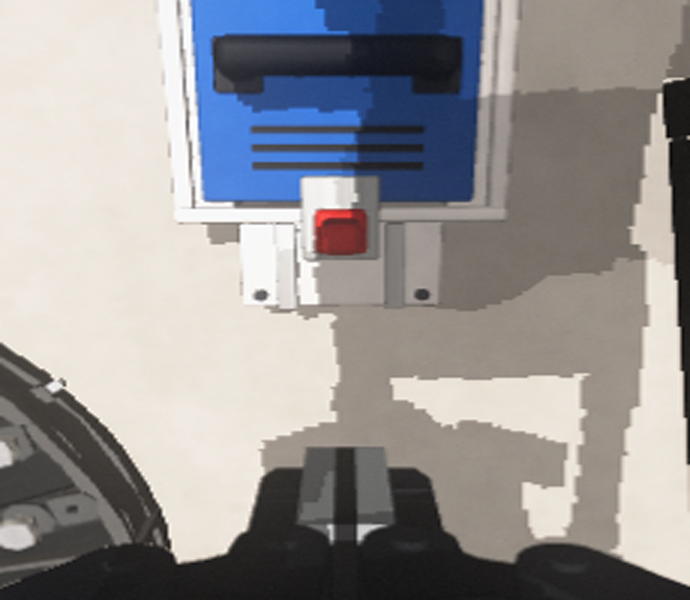

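```bash
python3 -c "
from rig import manip
print(manip.sign_off())"
```

```text
the job is handed in; nothing more can be done
None
```

The cover is home and flat in the box with its lip under the ledge. The bolt is pushed to its stop and overlaps the cover's edge by about 10 mm. The arm is clear of everything, and I handed the job in at about 15 s; no verdict came back.

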